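# Put washed test vessels back into their matching spill wells

## Task

Put the washed vessels back into the white spill wells they fit: the steel beaker in the large round well, the stoppered conical flask in the small round well and the square bottle in the square well, each upright and flat on the well's floor. Once the beaker is in its well and let go, nest the narrow tall cup inside it, standing on the beaker's floor. Set each vessel down gently, without dropping it or tipping it over, and leave them all standing still.

Things in the scene. Friction and masses are not known exactly. Their poses are not given: they have to be found in the camera images.
- beaker_mid (a point): Low open stainless-steel beaker, a plain upright cylinder: outside diameter 62, height 55, wall 3, floor 4 thick. The point is on its axis, half-way up (27.5 above its underside); z points up. Grip it across the outside, best some 8 mm above this point. Sizes in mm.
- cup_mid (a point): Narrow tall open white plastic cup, a plain upright cylinder: outside diameter 34, height 100, wall 3. The point is on its axis, half-way up (50 above its underside); z points up. Grip it across the outside some 28 mm above this point, so that the fingers stay above the beaker's rim when it is nested. Sizes in mm.
- flask_mid (a point): Conical clear-glass flask with a grey rubber stopper, 107.5 tall in all: round foot of diameter 46, tapering to a straight neck of diameter 26 that runs from 60 to 97 above its underside (with a thin lip of diameter 31 at its top), stopper of diameter 25 on top. The point is on its axis, half-way up (53.75 above its underside); z points up. Grip it by the neck, about 28 mm above this point. Sizes in mm.
- jar_mid (a point): Square amber-glass bottle with a round white cap, 86 tall in all: body 44 x 44 and 70 tall, cap of diameter 32 and 16 tall. The point is on its axis, half-way up (43 above its underside); x and y are square to its flat sides, z points up. Grip it across two opposite flat sides, about 10 mm above this point. Sizes in mm.
- well_large: Large round white spill well, fixed to the bench: a low round dish, inside diameter 78, outside 90, rim 12 above the bench, floor 4 above the bench. Origin at the centre of its underside, on the bench. Sizes in mm.
- well_small: Small round white spill well, fixed to the bench: a low round dish, inside diameter 60, outside 72, rim 12 above the bench, floor 4 above the bench. Origin at the centre of its underside, on the bench. Sizes in mm.
- well_square: Square white spill well, fixed to the bench: a low square dish, inside 58 x 58, outside 70 x 70, rim 12 above the bench, floor 4 above the bench. Origin at the centre of its underside, on the bench; x and y are square to its sides. The square bottle goes in only with its sides roughly parallel to the well's (within about 20 degrees). Sizes in mm.

How it is judged:
By the outcome, as a careful person would: the job done as asked, in the order asked, and still so for the second after the job is handed in, with the robot touching nothing.
It also fails if it takes over 109 s, if anything falls off the work surface, if the arm or the gripper's body presses on something with over 40 N, if the wrist force passes 120 N, or if a joint passes its speed limit or range.

## Robot

A 6-joint arm with a two-finger parallel gripper is mounted at the origin on the work surface. World frame = base frame: x ahead of the robot, y to its left, z up, the work surface at z = 0. Lengths are in m, angles in rad, forces in N, time in s.
With the tool pointing down it reaches from about 0.4 to 0.825 m from the base axis. Payload 7 kg.
Tool frame: the origin (TCP) lies between the finger pads; the fingertips stand 17 mm ahead of it and the grasp point (between the pads) lies 2 mm behind it; x points along the fingers, z is the direction in which the jaws open and shut, and the axes are right-handed (so a half turn about x gives the same grasp; the last joint's range is limited). The gripper opens to 88 mm and grips with 3 to 60 N. Pads are 19 mm wide; open, the fingers measure 130 mm over their backs; the gripper's body (78 mm by 193 mm) begins 47 mm behind the grasp point.
Start: joints at [-0.907, 0.359, 0.012, 0, -1.224, -0.288], TCP at [0.248, -0.628, 0.244] pointing down, gripper open.
Joint ranges: [-3.07, 3.07], [-1.43, 2.12], [-1.02, 1.25], [-3.03, 1.67], [-3.05, -0], [-3.03, 3.03]. Speed limits (rad/s): [2.39, 2.39, 3.01, 3.14, 3.14, 3.14].

## Interface

Orientations are given as [roll, pitch, yaw] about the fixed x, y, z axes, in that order (R = Rz(yaw) Ry(pitch) Rx(roll)).
In Python, from station import * gives the robot as it stands.
- The arm moves only by the tool step_arm, never from a script. Its argument "deltas" is a list of rows, each a list of 5 numbers: the shift along the tool's x, y, z in cm, then the turn about the tool's x in degrees, then the closure, from 0 (fully open) to 1 (shut). In form: [[dx, dy, dz, roll, fingers], ...]. A call has exactly 10 rows; each row is the pose to reach, as a shift and turn from the pose commanded when the call began, along the tool's axes at that moment; what a row does not reach only later rows make up. A row lasts 1/12 s, in which the tool goes at most 41.7 mm and 7.16 degrees, less where a joint would pass 70% of its speed; a pose out of reach is approached as far as the arm can. A call with a gripper value outside its range is refused whole. The fingers move at their own pace and stop on an object; "squeeze" is the grip in N (left out, the last holds). Time passes only in rows, so rows that repeat a pose let the fingers close, or fill a call up. It gives the time, the measured TCP pose, the force and the opening at its end, in the units of the state.
- get_state(): the state, without advancing time (a new reading comes with each control period).
- grab_frame(name): name is "side" or "top" or "wrist"; returns a dict with "pixels" (420x560x3 uint8, red, green, blue), "range_z" (420x560 float32, m along the optical axis (not along the pixel's ray), 0 where there is no reading), "fx", "fy", "cx", "cy" (pixels), "k1" (the pictures are not rectified: a ray, as slopes to the right and down, at radius r is drawn at 1 + k1 r^2 times it, then the intrinsics apply), "view" (4x4, takes a point from world to camera coordinates); the wrist camera has in their place "hand_eye" (4x4, takes a point from camera to tool coordinates, whose origin is the TCP and whose axes are the tool frame's). Camera axes: x right, y down, z forward; pixel columns grow to the right and rows downward; lengths in m; the calibration is good to about 2 mm. A picture is of the moment at which its call begins: read the wrist's pose just before it.
- job_done(): hands the job in, once; it reports no verdict.
Trained networks look in the newest picture that a camera, given by its name, has taken for a name from the list of things; names that differ only in an ending like _2 or _b are one class to them, and where a whole thing is asked for, a point or a joint stands for the part that bears it (a point fixed in the world has none). Each returns a list of dicts, best first, with "conf" (0 to 1); they miss things now and then, are a little off and sometimes report something else, mostly with a low value. They report only what shows in the picture. A call takes as long as a camera call.
- boxes_of(thing, camera): "extent" ([left, top, right, bottom] in pixels, round what is visible of it).
- masks_of(thing, camera): "mask" (420x560 bool, what is visible of it) and "extent" ([left, top, right, bottom] in pixels, round what is visible of it).
The state is a dict: "t": time; "q": joint angles; "qd": joint speeds; "joint_efforts": joint torques, N m; "eef_pos": TCP position; "ee_rot": TCP orientation; "force": force on the tool from outside, world axes, zero at the start; "moment": the same for the moment, N m; "width": finger opening in m.
Only numpy, scipy, OpenCV 4.12 (cv2) and the standard library are available. Lean on these libraries where they do the work, as an engineer would, in place of code of your own. Each camera call takes 0.05 s, during which the arm holds its last target.

## Working session

There is one attempt and no reset: what is moved stays moved. The work goes in short steps, Python scripts to look and compute and a tool call to move; the robot and the scene stay as the last step left them, time stands still between calls to the robot, and variables do not carry over. Pictures are saved under pics/ and viewed, and the job is handed in when it is done.

Besides the shell and the picture viewer there is one more tool, called after ">>>" as name(argument=value, ...) on one line, values as JSON. step_arm: Moves the arm, as the interface text tells. Its arguments: {"type":"object","properties":{"deltas":{"type":"array"},"squeeze":{"type":"number"}},"required":["deltas"]}

```bash
mkdir -p pics; ls; python3 - <<'E'
from station import *
import cv2,numpy as np
s=get_state();print(s)
for n in("side","top"):
    f=grab_frame(n);cv2.imwrite(f"pics/{n}0.png",f["pixels"][:,:,::-1])
    print(n,f["fx"],f["fy"],f["cx"],f["cy"],f["k1"],np.round(f["view"],4).tolist(),f["range_z"].min(),f["range_z"].max())
E
```

```text
pics
{'t': 0.0, 'q': array([-9.06941854e-01,  3.59385200e-01,  1.10691074e-02, -3.57531399e-04,
       -1.22410799e+00, -2.88129821e-01]), 'qd': array([-0.00141515,  0.00033842, -0.00052604, -0.00047675,  0.00027296,
        0.00024445]), 'joint_efforts': array([-1.57075365e-04, -5.82728863e+01,  2.93060786e+01,  6.99712381e+00,
        7.12120032e-03, -1.60877821e-04]), 'eef_pos': array([ 0.24751763, -0.62748457,  0.24262689]), 'ee_rot': array([0.08453631, 1.56913422, 2.03093553]), 'force': array([ 0.50945376, -0.52907311,  0.95096183]), 'moment': array([ 0.00770228, -0.04013961,  0.03687935]), 'width': 0.08772118979505313}
side 471.9008279922397 471.9008279922397 279.91341566955055 209.3492176509244 -0.13861719289475716 [[-0.9862, -0.1653, 0.0133, 0.5286], [-0.1079, 0.5788, -0.8083, 0.1293], [0.1259, -0.7986, -0.5886, 1.2022], [0.0, 0.0, 0.0, 1.0]] 0.0 3.565827
top 544.6708536164647 544.6708536164647 288.15272284993495 203.61379727831556 -0.1641394707044875 [[-0.0222, -0.9994, 0.0253, -0.0036], [-0.9945, 0.0195, -0.103, 0.5271], [0.1024, -0.0274, -0.9944, 1.2536], [0.0, 0.0, 0.0, 1.0]] 0.0 2.197587
```

View pics/top0.png

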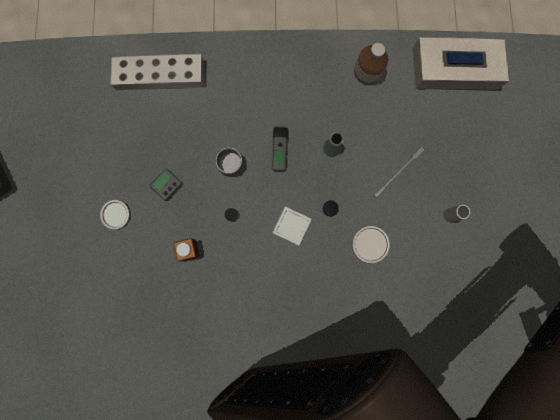

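View pics/side0.png

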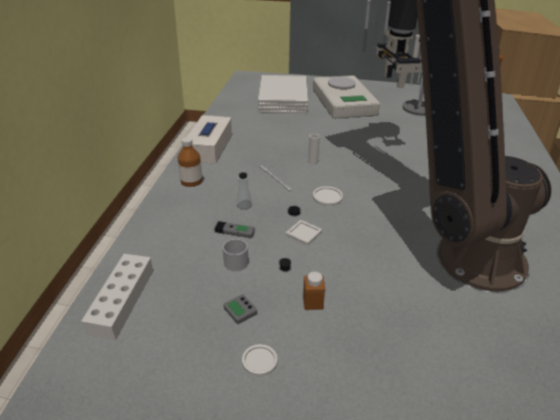

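The top picture shows the beaker at (229,161), jar (185,250), flask (335,143), and cup (460,213). The large well is at (371,245), the small well at (115,214), and the square well at (292,226). The side view agrees with this.

```bash
cat > h.py <<'E'
from station import *
import cv2,numpy as np
def cloud(f):
    K=np.array([[f["fx"],0,f["cx"]],[0,f["fy"],f["cy"]],[0,0,1]]);D=np.array([f["k1"],0,0,0,0.])
    H,W=f["range_z"].shape
    u,v=np.meshgrid(np.arange(W),np.arange(H))
    p=cv2.undistortPoints(np.stack([u,v],-1).reshape(-1,1,2).astype(np.float64),K,D).reshape(H,W,2)
    z=f["range_z"]
    P=np.dstack([p[...,0]*z,p[...,1]*z,z])
    if "view" in f: T=np.linalg.inv(f["view"])
    else:
        T=f["T"]@f["hand_eye"]
    return P@T[:3,:3].T+T[:3,3], z>0
def proj(f,p):
    K=np.array([[f["fx"],0,f["cx"]],[0,f["fy"],f["cy"]],[0,0,1]]);D=np.array([f["k1"],0,0,0,0.])
    V=f["view"] if "view" in f else np.linalg.inv(f["T"]@f["hand_eye"])
    return cv2.projectPoints(np.atleast_2d(p).astype(float),cv2.Rodrigues(V[:3,:3])[0],V[:3,3],K,D)[0].reshape(-1,2)
def T_tool(s):
    r,p,y=s["ee_rot"]
    from scipy.spatial.transform import Rotation as R
    T=np.eye(4);T[:3,:3]=R.from_euler("xyz",[r,p,y]).as_matrix();T[:3,3]=s["eef_pos"];return T
def wrist():
    s=get_state();f=grab_frame("wrist");f["T"]=T_tool(s);return f
THINGS=["beaker_mid","cup_mid","flask_mid","jar_mid","well_large","well_small","well_square"]
E
python3 - <<'E'
from h import *
for n in("top","side"):
    f=grab_frame(n);P,ok=cloud(f)
    for t in THINGS:
        for m in masks_of(t,n)[:2]:
            M=m["mask"]&ok;p=P[M]
            if len(p)<5: continue
            hi=np.percentile(p[:,2],95)
            top=p[p[:,2]>hi-0.008]
            c,r=cv2.minEnclosingCircle(top[:,:2].astype(np.float32)*1000)
            rect=cv2.minAreaRect(top[:,:2].astype(np.float32)*1000)
            print(n,t,round(m["conf"],2),np.round(m["extent"]),M.sum(),"med",np.round(np.median(p,0),3),"hi",round(hi,3),"topcircle",np.round(c,1),round(r,1),"rect",np.round(rect[0],1),np.round(rect[1],1),round(rect[2],1))
E
```

```text
top beaker_mid 0.65 [216. 145. 244. 177.] 653 med [0.633 0.123 0.006] hi 0.055 topcircle [629.2 122.3] 31.5 rect [628.8 122.6] [59.1 62.4] 88.3
top cup_mid 0.81 [446. 205. 469. 222.] 333 med [ 0.492 -0.401  0.065] hi 0.1 topcircle [ 493.6 -408. ] 16.8 rect [ 494.2 -408.2] [29.6 30.7] 35.4
top flask_mid 0.86 [321. 133. 344. 158.] 370 med [ 0.658 -0.12   0.051] hi 0.109 topcircle [ 664.9 -122.8] 13.3 rect [ 665.3 -122.8] [24.3 23.6] 82.8
top jar_mid 0.55 [174. 240. 201. 260.] 436 med [0.422 0.218 0.07 ] hi 0.088 topcircle [423.5 223.8] 15.8 rect [422.7 223.8] [27.6 29.1] 88.5
top well_large 0.72 [352. 223. 391. 263.] 1125 med [ 0.428 -0.211  0.005] hi 0.013 topcircle [ 427.4 -209.8] 46.0 rect [ 428.2 -209.4] [89.6 86.9] 82.5
top well_small 0.72 [104. 200. 129. 227.] 662 med [0.51  0.404 0.005] hi 0.013 topcircle [510.3 401.9] 36.5 rect [509.4 402. ] [68.4 67.8] 88.6
top well_square 0.88 [272. 207. 312. 240.] 890 med [ 0.476 -0.023  0.007] hi 0.014 topcircle [476.6 -22. ] 46.8 rect [476.3 -23.1] [69.9 70.2] 63.5
side beaker_mid 0.95 [226. 239. 250. 274.] 681 med [0.627 0.142 0.032] hi 0
[... 397 characters left out ...]
 323. 310.] 725 med [0.422 0.244 0.058] hi 0.086 topcircle [422.9 228.1] 16.6 rect [422.9 228. ] [30.5 30.6] 27.7
side well_large 0.91 [312. 183. 342. 204.] 442 med [ 0.428 -0.207  0.005] hi 0.012 topcircle [ 426.  -207.3] 48.3 rect [ 426. -206.] [91.1 85.5] 59.9
side well_large 0.72 [242. 346. 276. 378.] 907 med [0.51  0.405 0.005] hi 0.013 topcircle [509.5 406.5] 36.5 rect [510.9 406.6] [68.8 70.6] 9.9
side well_small 0.76 [238. 345. 276. 379.] 926 med [0.51  0.405 0.005] hi 0.013 topcircle [510.  405.4] 37.3 rect [511.1 405.2] [68.8 73.5] 9.9
side well_square 0.94 [286. 222. 322. 247.] 567 med [ 0.474 -0.017  0.006] hi 0.012 topcircle [474.5 -19.4] 48.3 rect [476.2 -19.5] [76.1 73. ] 63.0
```

```bash
cat >> h.py <<'E'
def go(x,y,z,jaw=None):
    """deltas (cm,deg) from measured pose to target TCP; jaw= desired jaw-axis direction in world deg (mod 180)"""
    s=get_state();T=T_tool(s);R=T[:3,:3]
    d=R.T@(np.array([x,y,z])-T[:3,3])*100
    cur=np.degrees(np.arctan2(R[1,2],R[0,2]))
    roll=None
    if jaw is not None:
        # tool x down: +roll about tool x turns jaw axis by -roll in world
        roll=-(((jaw-cur)+90)%180-90)
    n=np.linalg.norm(d)/4.17
    print("t",round(s["t"],2),"tcp",np.round(s["eef_pos"],4),"jaw",round(cur,1),"q6",round(s["q"][5],2),"xaxis",np.round(R[:,0],3),"w",round(s["width"],4),"F",np.round(s["force"],1))
    print("delta cm",np.round(d,2),"roll",None if roll is None else round(roll,1),"rows>=",round(n,1))
E
python3 - <<'E'
from h import *
s=get_state();print(np.round(T_tool(s),3))
go(.628,.125,.24,-60); go(.628,.125,.24)
for n in ("top","side"):
    f=grab_frame(n);P,ok=cloud(f)
    for c,lo,hi,t in(((.4225,.226),.058,.076,"jar"),((.476,-.021),.009,.02,"sq")):
        m=ok&(np.hypot(P[...,0]-c[0],P[...,1]-c[1])<.055)&(P[...,2]>lo)&(P[...,2]<hi)
        r=cv2.minAreaRect(P[m][:,:2].astype(np.float32)*1000);print(n,t,m.sum(),np.round(r[0],1),np.round(r[1],1),round(r[2],1))
E
```

```text
[[-0.    -0.93  -0.367  0.248]
 [-0.    -0.367  0.93  -0.628]
 [-1.     0.    -0.     0.244]
 [ 0.     0.     0.     1.   ]]
t 0.9 tcp [ 0.2477 -0.6279  0.2436] jaw 111.5 q6 -0.29 xaxis [-0. -0. -1.] w 0.0874 F [-0.1  0.6 -0.2]
delta cm [  0.35 -63.01  56.08] roll -8.5 rows>= 20.2
t 0.9 tcp [ 0.2477 -0.6279  0.2436] jaw 111.5 q6 -0.29 xaxis [-0. -0. -1.] w 0.0874 F [-0.1  0.6 -0.2]
delta cm [  0.35 -63.01  56.08] roll None rows>= 20.2
top jar 218 [423.  223.9] [44.7 43.3] 12.9
top sq 279 [476.3 -23.2] [69.8 70. ] 63.4
side jar 224 [423.5 228.6] [44.3 44.4] 10.6
side sq 155 [476.2 -19. ] [73.1 72.3] 64.2
```

>>> step_arm(deltas=[[0,-1.5,1.3,0,0],[0,-4,3.6,0,0],[0,-7,6.2,0,0],[0,-10,8.9,0,0],[0,-13,11.6,0,0],[0,-16,14.2,0,0],[0,-19,16.9,0,0],[0,-22,19.6,0,0],[0,-25,22.2,0,0],[0,-28,24.9,0,0]], squeeze=15)

```text
t: 1.83
eef_pos: [0.4173, -0.2917, 0.244]
ee_rot: [-2.25, 1.57, -0.303]
force: [1.6, -0.6, 0.5]
width: 0.0876
```

>>> step_arm(deltas=[[0,-3,2.7,0,0],[0,-6,5.3,0,0],[0,-9,8,0,0],[0,-12,10.7,0,0],[0,-15,13.4,0,0],[0,-18,16,0,0],[0,-21,18.7,0,0],[0,-24,21.4,0,0],[0,-26.5,23.6,0,0],[0,-28,24.9,0,0]])

```text
t: 2.67
eef_pos: [0.5871, 0.044, 0.2435]
ee_rot: [-1.647, 1.57, 0.302]
force: [-0.9, -1.3, 0.2]
width: 0.0878
```

```bash
python3 - <<'E'
from h import *
go(.628,.125,.18)
f=wrist();cv2.imwrite("pics/w1.png",f["pixels"][:,:,::-1]);print(f["hand_eye"])
P,ok=cloud(f)
for t in THINGS:
    for m in masks_of(t,"wrist")[:1]:
        p=P[m["mask"]&ok]
        if len(p)<5: continue
        hi=np.percentile(p[:,2],95);top=p[p[:,2]>hi-0.008]
        rect=cv2.minAreaRect(top[:,:2].astype(np.float32)*1000)
        print(t,round(m["conf"],2),np.round(m["extent"]),"hi",round(hi,3),"rect",np.round(rect[0],1),np.round(rect[1],1))
E
```

```text
t 2.67 tcp [0.5871 0.044  0.2435] jaw 111.6 q6 -1.6 xaxis [ 0.001  0.    -1.   ] w 0.0878 F [-0.9 -1.3  0.2]
delta cm [ 6.35 -6.78  6.02] roll None rows>= 2.7
[[ 3.33183900e-04 -3.03120006e-01  9.52952334e-01 -1.40154409e-01]
 [-1.07908052e-03 -9.52951941e-01 -3.03119504e-01  8.35349341e-02]
 [ 9.99999362e-01 -9.27317764e-04 -6.44599139e-04 -1.37490754e-04]
 [ 0.00000000e+00  0.00000000e+00  0.00000000e+00  1.00000000e+00]]
beaker_mid 0.73 [296. 214. 349. 273.] hi 0.054 rect [627.7 122. ] [60.4 60.3]
flask_mid 0.6 [ 72. 174. 148. 232.] hi 0.107 rect [ 664.3 -123.7] [23.8 24. ]
jar_mid 0.85 [443.  92. 533. 141.] hi 0.086 rect [424.6 223.4] [31.1 31.2]
well_large 0.83 [ 90.   0. 131.  10.] hi 0.012 rect [ 466.  -192.6] [ 6.7 44.2]
well_small 0.88 [517. 205. 558. 256.] hi 0.011 rect [515.6 396.8] [72.2 58.2]
well_square 0.7 [212.  31. 299. 121.] hi 0.012 rect [475.2 -22.4] [70.  70.1]
```

>>> step_arm(deltas=[[0,-2.2,1.9,0,0],[0,-4.5,3.9,0,0],[2,-6.2,5.4,0,0],[5,-6.65,5.75,0,0],[8.5,-6.65,5.75,0,0],[12,-6.65,5.75,0,0],[14,-6.65,5.75,0,0],[15,-6.65,5.75,0,0],[15,-6.65,5.75,0,0],[15,-6.65,5.75,0,0]])

```text
t: 3.9
eef_pos: [0.6272, 0.1183, 0.0944]
ee_rot: [-2.205, 1.57, -0.259]
force: [-0.7, 0.2, 0.2]
width: 0.0876
```

```bash
python3 - <<'E'
from h import *
go(.628,.122,.0335)
f=wrist();cv2.imwrite("pics/w2.png",f["pixels"][:,:,::-1])
E
```

```text
t 3.9 tcp [0.6272 0.1183 0.0944] jaw 111.5 q6 -1.69 xaxis [ 0.001 -0.    -1.   ] w 0.0876 F [-0.7  0.2  0.2]
delta cm [ 6.09 -0.21  0.32] roll None rows>= 1.5
```

View pics/w2.png

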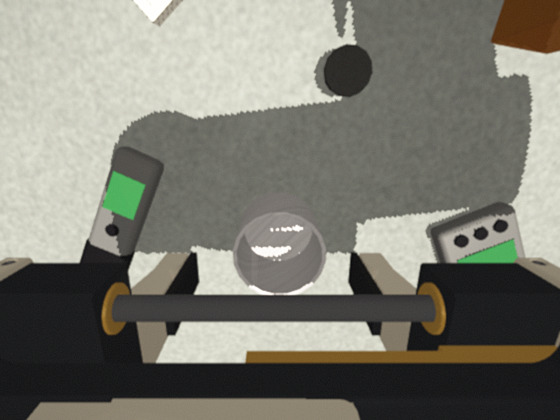

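>>> step_arm(deltas=[[1.5,-0.1,0.2,0,0],[3,-0.2,0.2,0,0],[4.5,-0.2,0.2,0,0],[5.5,-0.2,0.2,0,0],[6.1,-0.2,0.2,0,0],[6.1,-0.2,0.2,0,0],[6.1,-0.2,0.2,0,0.3],[6.1,-0.2,0.2,0,0.4],[6.1,-0.2,0.2,0,0.5],[6.1,-0.2,0.2,0,0.6]])

```text
t: 4.78
eef_pos: [0.6281, 0.1216, 0.0334]
ee_rot: [-1.515, 1.57, 0.432]
force: [-0.8, 0.3, 0.1]
width: 0.0667
```

>>> step_arm(deltas=[[0,0,0,0,1],[0,0,0,0,1],[0,0,0,0,1],[0,0,0,0,1],[-0.5,0,0,0,1],[-1.5,0,0,0,1],[-3,0,0,0,1],[-5,0,0,0,1],[-7,0,0,0,1],[-8,0,0,0,1]])

```text
t: 5.62
eef_pos: [0.6287, 0.1216, 0.1155]
ee_rot: [-1.674, 1.568, 0.273]
force: [0.8, 0.4, -1.2]
width: 0.0618
```

```bash
python3 - <<'E'
from h import *
go(.4275,-.2097,.113)
f=wrist();cv2.imwrite("pics/w3.png",f["pixels"][:,:,::-1])
for n in("beaker_mid",):
    P,ok=cloud(f)
    for m in masks_of(n,"wrist")[:1]:
        p=P[m["mask"]&ok];hi=np.percentile(p[:,2],95);top=p[p[:,2]>hi-.008];r=cv2.minAreaRect(top[:,:2].astype(np.float32)*1000);print(hi,r,m["conf"])
E
```

```text
t 5.62 tcp [0.6287 0.1216 0.1155] jaw 111.6 q6 -1.69 xaxis [ 0.003  0.001 -1.   ] w 0.0618 F [ 0.8  0.4 -1.2]
delta cm [  0.17  30.89 -23.42] roll None rows>= 9.3
0.1362222959174144 ((628.4071655273438, 121.78665924072266), (59.946651458740234, 58.57045364379883), 17.805458068847656) 0.83
```

View pics/w3.png

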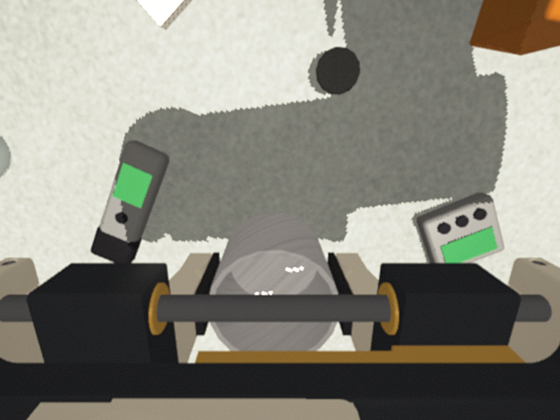

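The beaker is gripped at 61.8 mm and upright, at about (275,300) in the picture. Next I carry it to the large well.

>>> step_arm(deltas=[[0,1.2,-0.9,0,1],[0,3.3,-2.5,0,1],[0,6,-4.6,0,1],[0,9,-6.8,0,1],[0,12,-9.1,0,1],[0,15,-11.4,0,1],[0,18,-13.6,0,1],[0,21,-15.9,0,1],[0,24,-18.2,0,1],[0,27,-20.5,0,1]])

```text
t: 6.55
eef_pos: [0.4492, -0.1697, 0.1115]
ee_rot: [1.076, 1.569, 3.023]
force: [0.3, -0.3, -1.8]
width: 0.0618
```

>>> step_arm(deltas=[[0,2,-1.5,0,1],[0,3.2,-2.4,0,1],[0,3.9,-2.9,0,1],[0,3.9,-2.9,0,1],[1,3.9,-2.9,0,1],[2,3.9,-2.9,0,1],[3,3.9,-2.9,0,1],[4,3.9,-2.9,0,1],[4,3.9,-2.9,0,1],[4,3.9,-2.9,0,1]])

```text
t: 7.38
eef_pos: [0.426, -0.2091, 0.0719]
ee_rot: [1.15, 1.569, 3.098]
force: [0.3, 0.0, -1.2]
width: 0.0615
```

```bash
python3 - <<'E'
from h import *
go(.4275,-.2097,.0375)
f=wrist();cv2.imwrite("pics/w4.png",f["pixels"][:,:,::-1])
P,ok=cloud(f)
for n in("beaker_mid","well_large"):
    for m in masks_of(n,"wrist")[:1]:
        p=P[m["mask"]&ok];hi=np.percentile(p[:,2],95);top=p[p[:,2]>hi-.008];r=cv2.minAreaRect(top[:,:2].astype(np.float32)*1000);print(n,hi,r,m["conf"])
E
```

```text
t 7.38 tcp [ 0.426  -0.2091  0.0719] jaw 111.6 q6 -1.15 xaxis [-0.002  0.    -1.   ] w 0.0615 F [ 0.3  0.  -1.2]
delta cm [ 3.44 -0.13 -0.11] roll None rows>= 0.8
beaker_mid 0.0928840206434453 ((424.34039306640625, -210.12283325195312), (63.248538970947266, 58.82452392578125), 22.321256637573242) 0.63
well_large 0.011407024594344848 ((412.50115966796875, -217.22373962402344), (57.2610969543457, 88.36995697021484), 21.928159713745117) 0.74
```

View pics/w4.png

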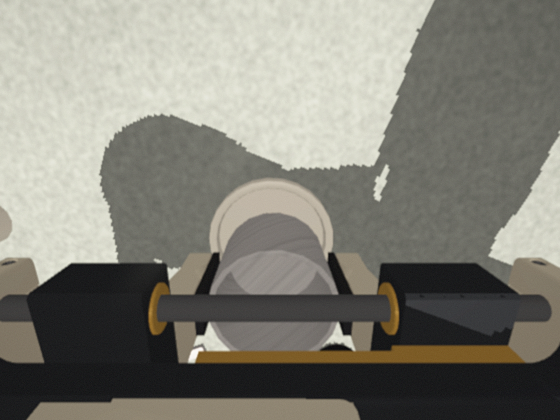

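>>> step_arm(deltas=[[0.8,-0.1,-0.1,0,1],[1.6,-0.1,-0.1,0,1],[2.3,-0.1,-0.1,0,1],[2.7,-0.1,-0.1,0,1],[3.0,-0.1,-0.1,0,1],[3.15,-0.1,-0.1,0,1],[3.25,-0.1,-0.1,0,1],[3.35,-0.1,-0.1,0,1],[3.4,-0.1,-0.1,0,1],[3.4,-0.1,-0.1,0,1]])

```text
t: 8.37
eef_pos: [0.4275, -0.2103, 0.0386]
ee_rot: [-2.014, 1.571, -0.067]
force: [0.2, 0.5, -1.0]
width: 0.0618
```

```bash
python3 - <<'E'
from h import *
go(.4275,-.2097,.0375)
E
```

```text
t 8.37 tcp [ 0.4275 -0.2103  0.0386] jaw 111.5 q6 -1.15 xaxis [ 0. -0. -1.] w 0.0618 F [ 0.2  0.5 -1. ]
delta cm [ 0.11 -0.02  0.06] roll None rows>= 0.0
```

>>> step_arm(deltas=[[0.03,0,0,0,1],[0.06,0,0,0,1],[0.09,0,0,0,1],[0.12,0,0,0,1],[0.14,0,0,0,1],[0.16,0,0,0,1],[0.16,0,0,0,1],[0.16,0,0,0,1],[0.16,0,0,0,1],[0.16,0,0,0,1]])

```text
t: 9.2
eef_pos: [0.4275, -0.2103, 0.0371]
ee_rot: [-2.703, 1.571, -0.757]
force: [-1.4, -0.2, 4.7]
width: 0.0616
```

Contact shows as +4.7 N upward, so I release.

>>> step_arm(deltas=[[0,0,0,0,0.27],[0,0,0,0,0.2],[0,0,0,0,0.1],[0,0,0,0,0],[0,0,0,0,0],[-1.5,0,0,0,0],[-4,0,0,0,0],[-7.5,0,0,0,0],[-11,0,0,0,0],[-14,0,0,0,0]])

```text
t: 10.03
eef_pos: [0.4275, -0.2103, 0.1792]
ee_rot: [-2.259, 1.57, -0.312]
force: [0.7, 0.8, -1.2]
width: 0.0879
```

```bash
cat > chk.py <<'E'
from h import *
import sys
def chk(names,cams=("top","side")):
    for n in cams:
        f=wrist() if n=="wrist" else grab_frame(n);P,ok=cloud(f)
        cv2.imwrite(f"pics/{n}_{get_state()['t']:.2f}.png",f["pixels"][:,:,::-1])
        for t in names:
            for m in masks_of(t,n)[:1]:
                p=P[m["mask"]&ok]
                if len(p)<10: continue
                hi=np.percentile(p[:,2],95);top=p[p[:,2]>hi-.008];r=cv2.minAreaRect(top[:,:2].astype(np.float32)*1000)
                print(n,t,round(m["conf"],2),"hi",round(hi,4),"ctr",np.round(r[0],1),np.round(r[1],1),round(r[2],1))
if __name__=="__main__": chk(sys.argv[2:],sys.argv[1].split(","))
E
python3 chk.py top,wrist beaker_mid well_large cup_mid; python3 -c "
from h import *
go(.494,-.408,.18)"; ls pics
```

```text
top well_large 0.53 hi 0.1088 ctr [ 664.8 -121.7] [24.2 24.5] 45.2
wrist beaker_mid 0.87 hi 0.058 ctr [ 428.1 -210.4] [60.9 60.9] 23.1
wrist well_large 0.82 hi 0.0116 ctr [ 417.2 -215.2] [67.9 88. ] 24.5
wrist cup_mid 0.64 hi 0.0982 ctr [ 492.1 -404. ] [34.  23.1] 6.5
t 10.43 tcp [ 0.4268 -0.2101  0.1758] jaw 111.5 q6 -1.15 xaxis [-0.002  0.    -1.   ] w 0.0879 F [ 0.1 -0.3 -0.3]
delta cm [ -0.44   1.01 -20.87] roll None rows>= 5.0
side0.png
top0.png
top_10.08.png
w1.png
w2.png
w3.png
w4.png
wrist_10.28.png
```

>>> step_arm(deltas=[[0,0.1,-2,0,0],[0,0.3,-5.5,0,0],[0,0.5,-9.5,0,0],[0,0.7,-13.5,0,0],[0,0.9,-17,0,0],[0,1,-19.5,0,0],[0,1,-20.7,0,0],[0,1,-20.7,0,0],[1,1,-20.7,0,0],[1,1,-20.7,0,0]])

```text
t: 11.27
eef_pos: [0.4929, -0.4049, 0.1642]
ee_rot: [0.532, 1.567, 2.478]
force: [0.3, 0.4, -0.9]
width: 0.0878
```

```bash

python3 chk.py wrist cup_mid; python3 -c "
from h import *
go(.494,-.408,.076)"; ls -t pics|head -1
```

```text
wrist cup_mid 0.85 hi 0.0991 ctr [ 492.8 -410.2] [32.3 33.2] 20.3
t 11.37 tcp [ 0.4935 -0.4051  0.1662] jaw 111.6 q6 -0.81 xaxis [-0.002  0.001 -1.   ] w 0.0876 F [-0.4 -0.2  1.3]
delta cm [ 9.02  0.05 -0.3 ] roll None rows>= 2.2
wrist_11.32.png
```

>>> step_arm(deltas=[[1,0.1,-0.4,0,0],[3,0.1,-0.4,0,0],[5.5,0.1,-0.4,0,0],[7.5,0.1,-0.4,0,0],[8.6,0.1,-0.4,0,0.2],[9,0.1,-0.4,0,0.4],[9,0.1,-0.4,0,0.5],[9,0.1,-0.4,0,0.55],[9,0.1,-0.4,0,0.6],[9,0.1,-0.4,0,0.65]], squeeze=10)

```text
t: 12.2
eef_pos: [0.4954, -0.4109, 0.0783]
ee_rot: [-2.419, 1.569, -0.472]
force: [-0.1, -0.2, 0.6]
width: 0.0529
```

>>> step_arm(deltas=[[0,0,0,0,0.7],[0,0,0,0,1],[0,0,0,0,1],[0,0,0,0,1],[0,0,0,0,1],[-0.5,0,0,0,1],[-2,0,0,0,1],[-4.5,0,0,0,1],[-7.5,0,0,0,1],[-9,0,0,0,1]])

```text
t: 13.03
eef_pos: [0.4955, -0.4113, 0.1705]
ee_rot: [-2.624, 1.568, -0.677]
force: [1.7, -0.3, 0.9]
width: 0.0344
```

```bash

python3 chk.py wrist,side cup_mid; python3 -c "
from h import *
go(.428,-.2103,.165)"; ls -t pics|head -2
```

```text
wrist cup_mid 0.6 hi 0.1922 ctr [ 493.7 -412.8] [36.9 33.4] 56.4
side cup_mid 0.76 hi 0.1725 ctr [ 503.4 -395.6] [ 9.2 13.5] 76.7
t 13.23 tcp [ 0.4946 -0.4104  0.1673] jaw 111.5 q6 -0.81 xaxis [ 0.001  0.    -1.   ] w 0.0345 F [-0.1 -0.  -2.2]
delta cm [ 0.22 -1.15 21.06] roll None rows>= 5.1
side_13.18.png
wrist_13.08.png
```

>>> step_arm(deltas=[[-0.5,-0.1,1.3,0,1],[-1.5,-0.2,4,0,1],[-2,-0.4,7.5,0,1],[-2,-0.6,11,0,1],[-2,-0.8,14.5,0,1],[-2,-1,17.5,0,1],[-2,-1.1,19.8,0,1],[-2,-1.15,21,0,1],[-2,-1.15,21,0,1],[-2,-1.15,21,0,1]])

```text
t: 14.07
eef_pos: [0.4278, -0.2103, 0.1867]
ee_rot: [1.07, 1.57, 3.019]
force: [0.8, -0.9, 0.3]
width: 0.0347
```

```bash

python3 chk.py wrist,side cup_mid beaker_mid; python3 -c "
from h import *
go(.428,-.2103,.085)"; ls -t pics|head -2; cp pics/$(ls -t pics|head -1) pics/a1.png;cp pics/$(ls -t pics|sed -n 3p) pics/a2.png
```

```text
wrist cup_mid 0.74 hi 0.2085 ctr [ 426.7 -210.4] [34.1 31. ] 26.4
wrist beaker_mid 0.81 hi 0.0582 ctr [ 422.7 -212.3] [49.5 61.1] 21.5
side cup_mid 0.62 hi 0.1995 ctr [ 435. -170.] [ 8.9 95.6] 7.1
side beaker_mid 0.67 hi 0.0582 ctr [ 427.8 -206.3] [59.  64.3] 5.7
t 14.37 tcp [ 0.4283 -0.2116  0.1866] jaw 111.5 q6 -1.15 xaxis [-0.001  0.    -1.   ] w 0.0343 F [ 0.1 -0.8  0. ]
delta cm [10.16 -0.03  0.13] roll None rows>= 2.4
side_14.27.png
wrist_14.12.png
```

View pics/a1.png

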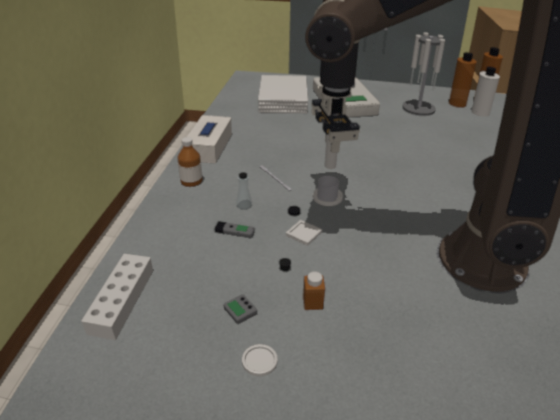

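View pics/a2.png

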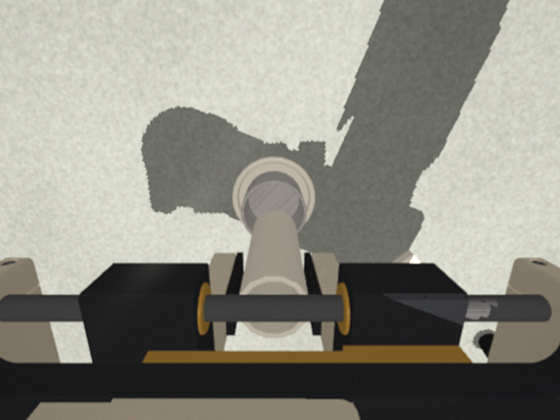

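The cup hangs straight, at about (275,260) in the wrist picture, centred over the beaker. I lower it about 10 cm.

>>> step_arm(deltas=[[0.8,0,0,0,1],[2,0,0,0,1],[3.5,0,0,0,1],[5,0,0,0,1],[6.5,0,0,0,1],[7.8,0,0,0,1],[8.8,0,0,0,1],[9.3,0,0,0,1],[9.5,0,0,0,1],[9.5,0,0,0,1]])

```text
t: 15.2
eef_pos: [0.4281, -0.2111, 0.0915]
ee_rot: [1.168, 1.57, 3.114]
force: [-0.0, 0.4, -0.2]
width: 0.0346
```

>>> step_arm(deltas=[[0.05,0,0,0,1],[0.1,0,0,0,1],[0.15,0,0,0,1],[0.2,0,0,0,1],[0.25,0,0,0,1],[0.3,0,0,0,1],[0.35,0,0,0,1],[0.4,0,0,0,1],[0.4,0,0,0,1],[0.4,0,0,0,1]])

```text
t: 16.03
eef_pos: [0.4283, -0.211, 0.0879]
ee_rot: [1.351, 1.571, -2.986]
force: [-0.2, 0.2, -0.8]
width: 0.0349
```

>>> step_arm(deltas=[[0.03,0,0,0,1],[0.06,0,0,0,1],[0.09,0,0,0,1],[0.12,0,0,0,1],[0.14,0,0,0,1],[0.14,0,0,0,1],[0.14,0,0,0,1],[0.14,0,0,0,1],[0.14,0,0,0,1],[0.14,0,0,0,1]])

```text
t: 16.87
eef_pos: [0.4283, -0.211, 0.0866]
ee_rot: [-2.192, 1.571, -0.245]
force: [-0.8, 0.1, -0.1]
width: 0.0347
```

>>> step_arm(deltas=[[0.03,0,0,0,1],[0.05,0,0,0,1],[0.08,0,0,0,1],[0.1,0,0,0,1],[0.1,0,0,0,1],[0.1,0,0,0,1],[0.1,0,0,0,1],[0.1,0,0,0,1],[0.1,0,0,0,1],[0.1,0,0,0,1]])

```text
t: 17.7
eef_pos: [0.4283, -0.211, 0.0856]
ee_rot: [1.019, 1.571, 2.965]
force: [0.4, -0.3, 0.5]
width: 0.0346
```

>>> step_arm(deltas=[[0.03,0,0,0,1],[0.05,0,0,0,1],[0.08,0,0,0,1],[0.1,0,0,0,1],[0.12,0,0,0,1],[0.14,0,0,0,1],[0.16,0,0,0,1],[0.16,0,0,0,1],[0.16,0,0,0,1],[0.16,0,0,0,1]])

```text
t: 18.53
eef_pos: [0.4288, -0.211, 0.0851]
ee_rot: [-2.176, 1.57, -0.229]
force: [-2.9, 3.5, 14.0]
width: 0.0346
```

>>> step_arm(deltas=[[-0.05,0,0,0,1],[-0.08,0,0,0,1],[-0.08,0,0,0,0.58],[-0.08,0,0,0,0.55],[-0.08,0,0,0,0.5],[-0.08,0,0,0,0.4],[-0.08,0,0,0,0.2],[-0.08,0,0,0,0.1],[-0.08,0,0,0,0.1],[-0.08,0,0,0,0.1]])

```text
t: 19.37
eef_pos: [0.4283, -0.211, 0.0847]
ee_rot: [1.097, 1.571, 3.044]
force: [-0.5, 0.1, -0.4]
width: 0.0716
```

>>> step_arm(deltas=[[-0.5,0,0,0,0.1],[-1.5,0,0,0,0.1],[-3,0,0,0,0.1],[-5,0,0,0,0.1],[-7,0,0,0,0.1],[-9,0,0,0,0],[-10,0,0,0,0],[-10,0,0,0,0],[-10,0,0,0,0],[-10,0,0,0,0]])

```text
t: 20.2
eef_pos: [0.4277, -0.2108, 0.184]
ee_rot: [0.808, 1.57, 2.754]
force: [0.2, -0.2, -0.3]
width: 0.0875
```

```bash

python3 chk.py wrist,side cup_mid beaker_mid; python3 -c "
from h import *
go(.6645,-.123,.19)"; cp pics/$(ls -t pics|sed -n 1p) pics/b1.png;cp pics/$(ls -t pics|sed -n 3p) pics/b2.png
```

```text
wrist cup_mid 0.58 hi 0.1072 ctr [ 426.8 -211.2] [33.1 33.1] 25.4
wrist beaker_mid 0.91 hi 0.0584 ctr [ 423.2 -211.5] [51.1 60.5] 21.1
side cup_mid 0.81 hi 0.1069 ctr [ 427.5 -206.8] [35.5 35.5] 34.8
side beaker_mid 0.58 hi 0.0565 ctr [ 428.8 -198.7] [53.4 58.7] 86.8
t 20.5 tcp [ 0.4281 -0.211   0.1842] jaw 111.5 q6 -1.15 xaxis [-0.001  0.    -1.   ] w 0.0877 F [ 0.6 -0.5  0.3]
delta cm [ -0.6  -25.22  -0.5 ] roll None rows>= 6.1
```

View pics/b1.png

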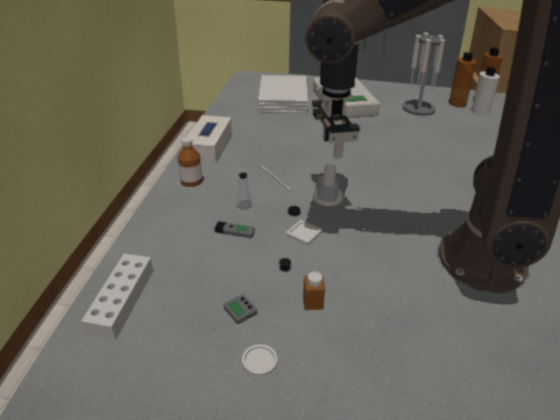

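View pics/b2.png

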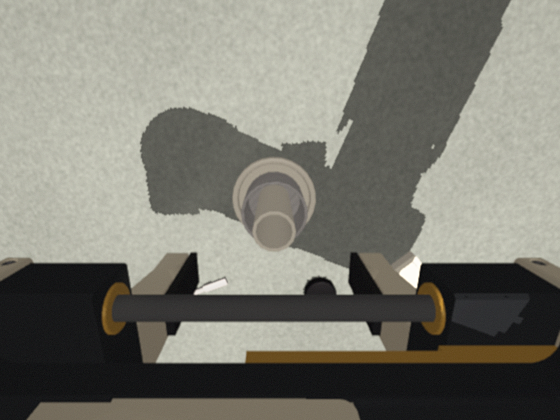

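The cup stands nested, with its top at 0.107 and its centre at (275,230) in the wrist picture. Next is the flask.

>>> step_arm(deltas=[[0,-1.5,0,0,0],[0,-4.5,0,0,0],[0,-8,0,0,0],[0,-12,0,0,0],[0,-16,0,0,0],[0,-20,-0.2,0,0],[0,-23,-0.4,0,0],[0,-25,-0.5,0,0],[0,-25.2,-0.5,0,0],[0,-25.2,-0.5,0,0]])

```text
t: 21.33
eef_pos: [0.6655, -0.1223, 0.1831]
ee_rot: [1.27, 1.569, -3.066]
force: [-1.2, -0.7, 0.9]
width: 0.0877
```

```bash

python3 chk.py wrist flask_mid; python3 -c "
from h import *
go(.6645,-.123,.080)"; cp pics/$(ls -t pics|sed -n 1p) pics/c1.png
```

```text
wrist flask_mid 0.91 hi 0.1069 ctr [ 664.5 -124.5] [24. 24.] 52.8
t 21.43 tcp [ 0.664  -0.1231  0.1841] jaw 111.5 q6 -1.3 xaxis [-0.001 -0.    -1.   ] w 0.0879 F [-1.1 -0.6 -0.2]
delta cm [ 1.041e+01 -6.000e-02 -1.000e-02] roll None rows>= 2.5
```

View pics/c1.png

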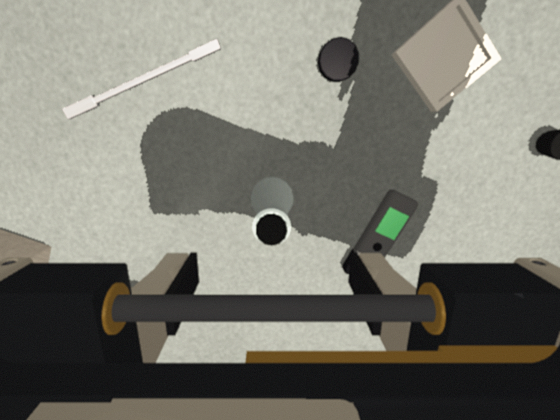

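>>> step_arm(deltas=[[1,0,-0.1,0,0],[3,0,-0.1,0,0],[5.5,0,-0.1,0,0],[8,0,-0.1,0,0],[9.6,0,-0.1,0,0.2],[10.4,0,-0.1,0,0.4],[10.4,0,-0.1,0,0.5],[10.4,0,-0.1,0,0.6],[10.4,0,-0.1,0,0.65],[10.4,0,-0.1,0,0.7]], squeeze=18)

```text
t: 22.27
eef_pos: [0.6658, -0.1242, 0.0824]
ee_rot: [-1.938, 1.568, 0.009]
force: [-0.1, 0.6, -0.7]
width: 0.053
```

>>> step_arm(deltas=[[0,0,0,0,0.72],[0,0,0,0,0.8],[0,0,0,0,1],[0,0,0,0,1],[0,0,0,0,1],[0,0,0,0,1],[-0.5,0,0,0,1],[-2,0,0,0,1],[-4.5,0,0,0,1],[-7.5,0,0,0,1]])

```text
t: 23.1
eef_pos: [0.6634, -0.124, 0.1545]
ee_rot: [1.169, 1.566, 3.115]
force: [-0.1, 0.0, -1.2]
width: 0.0255
```

```bash

python3 chk.py wrist,side flask_mid; python3 -c "
from h import *
go(.510,.402,.18)"; cp pics/$(ls -t pics|sed -n 2p) pics/c2.png;  cp pics/$(ls -t pics|sed -n 2p) pics/c3.png
```

```text
wrist flask_mid 0.8 hi 0.1799 ctr [ 653.7 -127.7] [45.6 20.3] 20.2
side flask_mid 0.65 hi 0.1403 ctr [ 664.1 -108.5] [16.  37.6] 29.5
t 23.3 tcp [ 0.6652 -0.124   0.1569] jaw 111.5 q6 -1.3 xaxis [ 0.002  0.    -1.   ] w 0.0252 F [ 0.8  0.2 -2.7]
delta cm [-2.32 -4.86 54.62] roll None rows>= 13.2
```

View pics/c2.png

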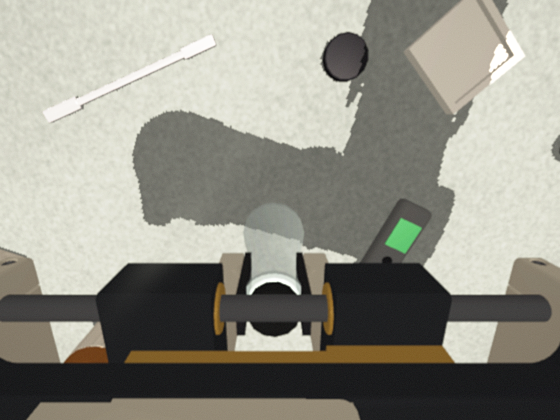

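The flask is gripped by the neck and upright, at (273,290). Now to the small well.

>>> step_arm(deltas=[[-0.5,-0.1,1,0,1],[-1.5,-0.3,3,0,1],[-2.3,-0.5,6,0,1],[-2.3,-0.8,9,0,1],[-2.3,-1.1,12.3,0,1],[-2.3,-1.4,15.6,0,1],[-2.3,-1.7,19,0,1],[-2.3,-2,22.3,0,1],[-2.3,-2.3,25.6,0,1],[-2.3,-2.6,29,0,1]])

```text
t: 24.13
eef_pos: [0.581, 0.1566, 0.1778]
ee_rot: [1.635, 1.569, -2.702]
force: [0.5, 0.9, -1.3]
width: 0.026
```

>>> step_arm(deltas=[[0,-0.3,3.3,0,1],[0,-0.6,6.6,0,1],[0,-0.9,10,0,1],[0,-1.2,13.3,0,1],[0,-1.5,16.6,0,1],[0,-1.8,20,0,1],[0,-2.1,23,0,1],[0,-2.2,25,0,1],[0,-2.3,25.6,0,1],[0,-2.3,25.6,0,1]])

```text
t: 24.97
eef_pos: [0.5087, 0.4031, 0.1774]
ee_rot: [2.02, 1.569, -2.314]
force: [1.0, -0.4, -1.4]
width: 0.0259
```

```bash

python3 chk.py wrist,top flask_mid well_small; python3 -c "
from h import *
go(.510,.402,.084)"; cp pics/$(ls -t pics|sed -n 2p) pics/d2.png
```

```text
wrist flask_mid 0.96 hi 0.2028 ctr [508.4 402.9] [25.6 20.7] 22.3
wrist well_small 0.56 hi 0.0113 ctr [501.9 399.1] [52.2 70.8] 21.7
top well_small 0.8 hi 0.0137 ctr [497.9 393.6] [40.6 67.8] 41.2
t 25.27 tcp [0.5105 0.4006 0.1788] jaw 111.5 q6 -2.16 xaxis [-0. -0. -1.] w 0.0256 F [ 0.8  0.4 -0.6]
delta cm [ 9.48 -0.01  0.15] roll None rows>= 2.3
```

View pics/d2.png

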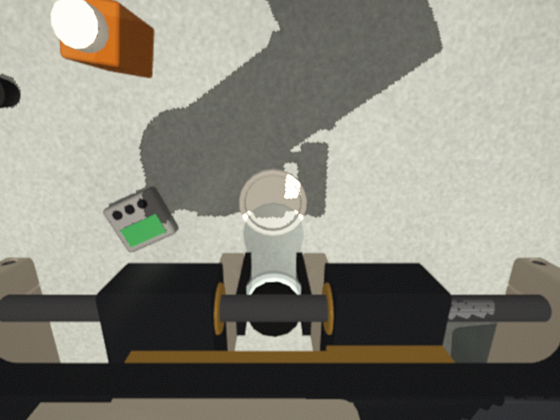

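>>> step_arm(deltas=[[0.8,0,0.1,0,1],[2,0,0.1,0,1],[3.5,0,0.1,0,1],[5,0,0.1,0,1],[6.5,0,0.1,0,1],[7.8,0,0.1,0,1],[8.6,0,0.1,0,1],[9,0,0.1,0,1],[9.2,0,0.1,0,1],[9.2,0,0.1,0,1]])

```text
t: 26.1
eef_pos: [0.5098, 0.4026, 0.0864]
ee_rot: [2.365, 1.57, -1.972]
force: [-0.4, 0.5, -1.3]
width: 0.0255
```

>>> step_arm(deltas=[[0.03,0,0,0,1],[0.06,0,0,0,1],[0.09,0,0,0,1],[0.12,0,0,0,1],[0.15,0,0,0,1],[0.18,0,0,0,1],[0.2,0,0,0,1],[0.2,0,0,0,1],[0.2,0,0,0,1],[0.2,0,0,0,1]])

```text
t: 26.93
eef_pos: [0.5098, 0.4028, 0.085]
ee_rot: [-1.224, 1.57, 0.723]
force: [-0.7, -0.7, 1.6]
width: 0.0256
```

>>> step_arm(deltas=[[0.02,0,0,0,1],[0.04,0,0,0,1],[0.06,0,0,0,1],[0.06,0,0,0,1],[0.06,0,0,0,1],[0.06,0,0,0,1],[0.06,0,0,0,1],[0.06,0,0,0,1],[0.06,0,0,0,1],[0.06,0,0,0,1]])

```text
t: 27.77
eef_pos: [0.51, 0.4028, 0.085]
ee_rot: [-1.386, 1.57, 0.561]
force: [-1.3, -2.3, 5.6]
width: 0.0255
```

>>> step_arm(deltas=[[-0.02,0,0,0,0.68],[-0.02,0,0,0,0.62],[-0.02,0,0,0,0.5],[-0.02,0,0,0,0.3],[-0.02,0,0,0,0],[-0.02,0,0,0,0],[-0.02,0,0,0,0],[-0.02,0,0,0,0],[-0.02,0,0,0,0],[-1,0,0,0,0]])

```text
t: 28.6
eef_pos: [0.5089, 0.4018, 0.0925]
ee_rot: [2.007, 1.567, -2.33]
force: [-0.4, -1.0, -1.1]
width: 0.081
```

>>> step_arm(deltas=[[-1.5,0,0,0,0],[-4,0,0,0,0],[-6.5,0,0,0,0],[-8.5,0,0,0,0],[-9.5,0,0,0,0],[-9.5,0,0,0,0],[-9.5,0,0,0,0],[-9.5,0,0,0,0],[-9.5,0,0,0,0],[-9.5,0,0,0,0]])

```text
t: 29.43
eef_pos: [0.5094, 0.4023, 0.1878]
ee_rot: [2.081, 1.569, -2.256]
force: [0.1, -0.0, -0.7]
width: 0.0875
```

```bash

python3 chk.py wrist,side flask_mid well_small jar_mid; python3 -c "
from h import *
go(.424,.2235,.19,12);go(.424,.2235,.19,102)"; cp pics/$(ls -t pics|sed -n 2p) pics/e2.png
```

```text
wrist flask_mid 0.76 hi 0.1109 ctr [509.1 402.4] [24.3 23.6] 22.4
wrist well_small 0.59 hi 0.0117 ctr [506.3 400.7] [61.6 70.8] 22.7
wrist jar_mid 0.66 hi 0.0859 ctr [423.7 225.5] [31.8 30.4] 11.1
side flask_mid 0.73 hi 0.1105 ctr [499.7 428.9] [20.3 70.3] 23.1
side well_small 0.89 hi 0.0131 ctr [509.9 411.5] [68.5 61.1] 4.3
side jar_mid 0.81 hi 0.0854 ctr [422.4 228.5] [31.  30.2] 58.9
t 29.83 tcp [0.5098 0.4027 0.1891] jaw 111.5 q6 -2.16 xaxis [-0. -0. -1.] w 0.0874 F [-1.2 -0.9  0.5]
delta cm [ -0.09  14.56 -13.52] roll -80.5 rows>= 4.8
t 29.83 tcp [0.5098 0.4027 0.1891] jaw 111.5 q6 -2.16 xaxis [-0. -0. -1.] w 0.0874 F [-1.2 -0.9  0.5]
delta cm [ -0.09  14.56 -13.52] roll 9.5 rows>= 4.8
```

View pics/e2.png

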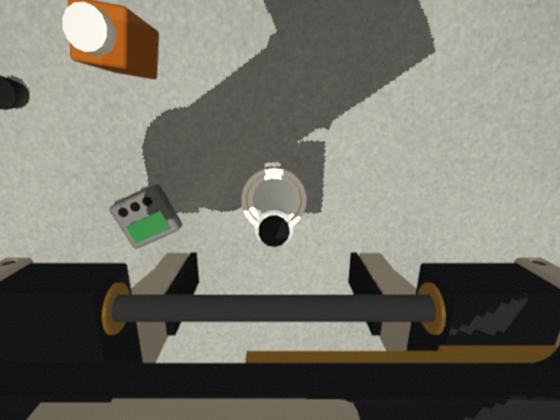

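The flask stands in the small well, with its stopper at (274,230) and its top at 0.111. Next is the jar.

>>> step_arm(deltas=[[0,1.2,-1.1,1,0],[0,3.2,-3,3,0],[0,5.8,-5.4,5,0],[0,8.5,-7.9,7,0],[0,11.2,-10.4,9,0],[0,13.4,-12.4,9.5,0],[0,14.4,-13.4,9.5,0],[0,14.6,-13.5,9.5,0],[0,14.6,-13.5,9.5,0],[0,14.6,-13.5,9.5,0]])

```text
t: 30.67
eef_pos: [0.4242, 0.2244, 0.1896]
ee_rot: [-1.085, 1.569, 0.696]
force: [-0.0, -0.1, 0.3]
width: 0.0873
```

```bash

python3 chk.py wrist jar_mid; python3 -c "
from h import *
go(.424,.2235,.051,102)
f=wrist();P,ok=cloud(f)
m=ok&(np.hypot(P[...,0]-.4235,P[...,1]-.2245)<.05)&(P[...,2]>.06)&(P[...,2]<.076)
r=cv2.minAreaRect(P[m][:,:2].astype(np.float32)*1000);print(m.sum(),r)
"; cp pics/$(ls -t pics|sed -n 1p) pics/e3.png
```

```text
wrist jar_mid 0.59 hi 0.0855 ctr [422.7 223.9] [31.1 30.1] 11.8
t 30.77 tcp [0.4241 0.2246 0.1892] jaw 102.1 q6 -2.26 xaxis [ 0.  0. -1.] w 0.0877 F [-0.9  0.7 -0.5]
delta cm [13.82  0.04 -0.1 ] roll 0.1 rows>= 3.3
1218 ((423.10821533203125, 224.0548095703125), (44.673397064208984, 44.05904006958008), 11.901328086853027)
```

View pics/e3.png

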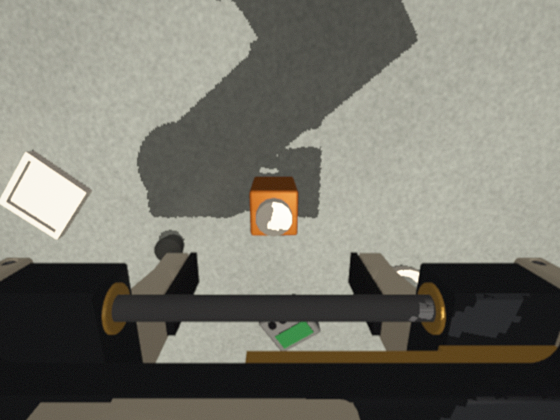

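>>> step_arm(deltas=[[1,0,-0.05,0,0],[3,0,-0.05,0,0],[5.5,0,-0.05,0,0],[8,0,-0.05,0,0],[10.5,0,-0.05,0,0],[12.5,0,-0.05,0,0],[13.6,0,-0.05,0,0.2],[13.8,0,-0.05,0,0.35],[13.8,0,-0.05,0,0.4],[13.8,0,-0.05,0,0.45]], squeeze=20)

```text
t: 31.65
eef_pos: [0.4238, 0.2234, 0.0512]
ee_rot: [2.985, 1.571, -1.517]
force: [-0.1, 0.8, 0.3]
width: 0.0665
```

>>> step_arm(deltas=[[0,0,0,0,0.5],[0,0,0,0,0.6],[0,0,0,0,1],[0,0,0,0,1],[0,0,0,0,1],[0,0,0,0,1],[-0.5,0,0,0,1],[-2,0,0,0,1],[-4.5,0,0,0,1],[-7,0,0,0,1]])

```text
t: 32.48
eef_pos: [0.4228, 0.2221, 0.1214]
ee_rot: [2.181, 1.568, -2.321]
force: [1.2, 0.4, -1.4]
width: 0.0437
```

```bash

python3 chk.py wrist jar_mid well_square; python3 -c "
from h import *
go(.476,-.023,.13,63.5)
"; cp pics/$(ls -t pics|sed -n 1p) pics/e4.png
```

```text
wrist jar_mid 0.69 hi 0.1548 ctr [414. 219.] [46.8 30.7] 16.5
wrist well_square 0.67 hi 0.0114 ctr [478.2 -10.2] [46.7 66.5] 63.3
t 32.63 tcp [0.4243 0.2238 0.123 ] jaw 102.0 q6 -2.26 xaxis [ 0.002  0.003 -1.   ] w 0.0442 F [-0.3 -0.1 -1.6]
delta cm [ -0.76   0.08 -25.22] roll 38.5 rows>= 6.0
```

View pics/e4.png

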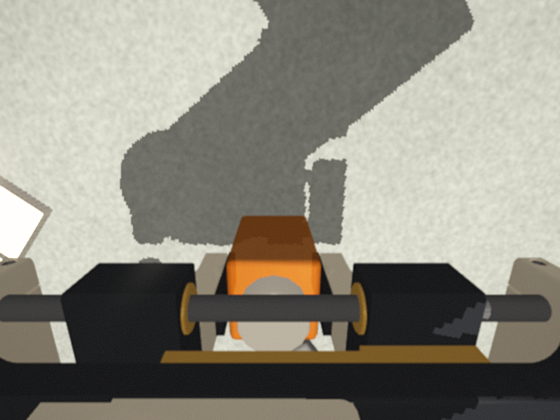

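>>> step_arm(deltas=[[-0.4,0,-1,2,1],[-0.8,0,-3,6,1],[-0.8,0,-6,11,1],[-0.8,0,-9.5,16,1],[-0.8,0,-13,21,1],[-0.8,0,-16.5,26,1],[-0.8,0,-20,31,1],[-0.8,0.1,-23,35,1],[-0.8,0.1,-24.8,38,1],[-0.8,0.1,-25.2,38.5,1]])

```text
t: 33.47
eef_pos: [0.474, -0.0268, 0.128]
ee_rot: [2.359, 1.568, -2.823]
force: [0.9, 0.4, -1.8]
width: 0.044
```

>>> step_arm(deltas=[[0,0,0,0,1],[0.5,0,0,0,1],[1.3,0,0,0,1],[2,0,0,0,1],[2.8,0,0,0,1],[3.2,0,0,0,1],[3.5,0,0,0,1],[3.5,0,0,0,1],[3.5,0,0,0,1],[3.5,0,0,0,1]])

```text
t: 34.3
eef_pos: [0.4754, -0.0235, 0.0944]
ee_rot: [-0.922, 1.57, 0.188]
force: [0.8, -0.6, -1.6]
width: 0.0441
```

```bash

python3 chk.py wrist jar_mid well_square; python3 -c "
from h import *
go(.476,-.023,.0552,63.5)
"; cp pics/$(ls -t pics|sed -n 1p) pics/e5.png
```

```text
wrist jar_mid 0.7 hi 0.1278 ctr [474.4 -24.5] [29.6 31.4] 82.9
wrist well_square 0.84 hi 0.0117 ctr [468.8 -18.8] [70.1 55.4] 63.1
t 34.45 tcp [ 0.4754 -0.0236  0.0945] jaw 63.5 q6 -2.4 xaxis [ 0.001  0.    -1.   ] w 0.0439 F [ 0.2 -1.  -1.1]
delta cm [ 3.93 -0.03  0.07] roll 0.0 rows>= 0.9
```

View pics/e5.png

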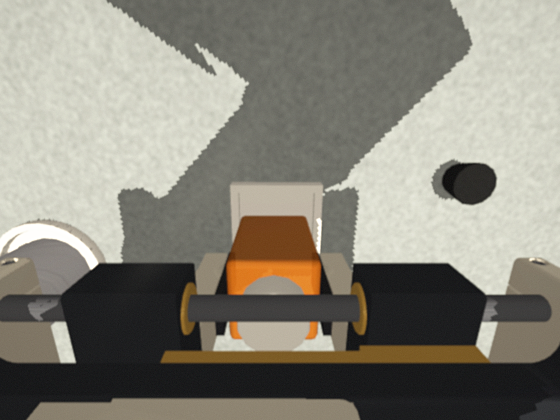

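Aligned with the square well (edges at 231–322 px, bottle at 230–320 px). I lower it.

>>> step_arm(deltas=[[0.5,0,0,0,1],[1.2,0,0,0,1],[2,0,0,0,1],[2.6,0,0,0,1],[3.1,0,0,0,1],[3.4,0,0,0,1],[3.6,0,0,0,1],[3.7,0,0,0,1],[3.8,0,0,0,1],[3.8,0,0,0,1]])

```text
t: 35.28
eef_pos: [0.475, -0.0238, 0.0576]
ee_rot: [-2.795, 1.57, -1.685]
force: [-8.5, -0.1, 20.6]
width: 0.0436
```

>>> step_arm(deltas=[[0.03,0,0,0,1],[0.06,0,0,0,1],[0.09,0,0,0,1],[0.11,0,0,0,1],[0.13,0,0,0,1],[0.13,0,0,0,1],[0.13,0,0,0,1],[0.13,0,0,0,1],[0.13,0,0,0,1],[0.13,0,0,0,1]])

```text
t: 36.12
eef_pos: [0.4753, -0.0239, 0.0572]
ee_rot: [-1.772, 1.57, -0.662]
force: [-11.1, 1.1, 31.2]
width: 0.0442
```

>>> step_arm(deltas=[[-0.05,0,0,0,1],[-0.1,0,0,0,1],[-0.13,0,0,0,1],[-0.15,0,0,0,1],[-0.17,0,0,0,1],[-0.17,0,0,0,1],[-0.17,0,0,0,1],[-0.17,0,0,0,1],[-0.17,0,0,0,1],[-0.17,0,0,0,1]])

```text
t: 36.95
eef_pos: [0.4752, -0.0239, 0.0573]
ee_rot: [-2.19, 1.57, -1.08]
force: [-3.6, -0.5, 7.2]
width: 0.044
```

```bash

python3 chk.py wrist,side jar_mid; python3 -c "
from h import *
go(.476,-.023,.0552,63.5)
f=wrist();P,ok=cloud(f);m=masks_of('jar_mid','wrist')[0]['mask']&ok
p=P[m];cap=p[p[:,2]>p[:,2].max()-.006];A=np.c_[cap[:,:2]-cap[:,:2].mean(0),np.ones(len(cap))];print(len(cap),np.linalg.lstsq(A,cap[:,2],rcond=None)[0])
f=grab_frame('side');cv2.imwrite('pics/e7.png',cv2.resize(f['pixels'][150:330,230:410,::-1],None,fx=3,fy=3))
"; cp pics/$(ls -t pics|sed -n 3p) pics/e6.png
```

```text
wrist jar_mid 0.63 hi 0.0914 ctr [466.1 -20.2] [31.3 46.2] 63.5
side jar_mid 0.53 hi 0.0759 ctr [463.3   5.5] [78.8 25. ] 84.2
t 37.15 tcp [ 0.4752 -0.0239  0.0573] jaw 63.6 q6 -2.4 xaxis [ 0. -0. -1.] w 0.0438 F [-2.3 -2.   7.7]
delta cm [ 0.21 -0.03  0.11] roll 0.1 rows>= 0.1
4 [-0.99148413  0.49305733  0.13142218]
```

View pics/e7.png

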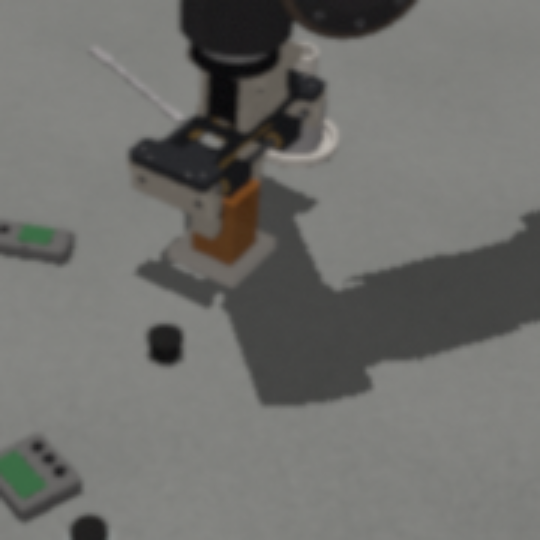

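View pics/e6.png

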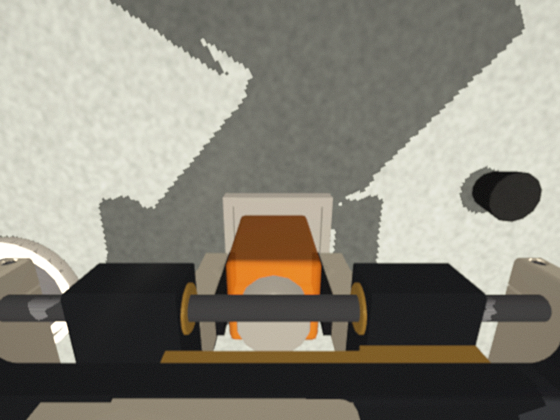

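```bash
python3 - <<'E'
from h import *
f=wrist();P,ok=cloud(f);m=masks_of('jar_mid','wrist')[0]['mask']&ok
p=P[m];R=f["T"][:3,:3];c=np.array([.4755,-.0235])
u=(p[:,:2]-c)@R[:2,1];w=(p[:,:2]-c)@R[:2,2]
for lo in np.arange(0,.1,.005):
    k=(p[:,2]>lo)&(p[:,2]<lo+.005)
    if k.sum()>5: print(round(lo,3),k.sum(),"u(mm) max/min",np.round(1000*np.percentile(u[k],[2,98]),1),"w",np.round(1000*np.percentile(w[k],[2,98]),1))
for sel,nm in ((( p[:,2]>.068)&(p[:,2]<.082)&(u<.021)&(abs(w)<.02),"shoulder"),((p[:,2]>.085)&(u<.01),"cap")):
    A=np.c_[u[sel],w[sel],np.ones(sel.sum())];print(nm,sel.sum(),np.linalg.lstsq(A,p[sel,2],rcond=None)[0])
E
```

```text
0.005 35 u(mm) max/min [ 1.8 22.8] w [-21.   26.8]
0.01 150 u(mm) max/min [22. 23.] w [-21.4  18.2]
0.015 172 u(mm) max/min [22.  23.1] w [-21.4  18.8]
0.02 172 u(mm) max/min [21.9 23.1] w [-21.3  18.4]
0.025 213 u(mm) max/min [21.8 23. ] w [-21.7  18.9]
0.03 206 u(mm) max/min [21.9 23. ] w [-21.4  18.7]
0.035 245 u(mm) max/min [21.6 23. ] w [-21.2  19.2]
0.04 261 u(mm) max/min [21.2 22.9] w [-21.6  19.6]
0.045 289 u(mm) max/min [21.5 23. ] w [-21.7  19.5]
0.05 308 u(mm) max/min [21.1 22.9] w [-21.7  19.6]
0.055 350 u(mm) max/min [21.6 22.8] w [-21.6  18.9]
0.06 368 u(mm) max/min [21.6 22.9] w [-21.5  19. ]
0.065 396 u(mm) max/min [21.5 22.8] w [-21.4  19.3]
0.07 2001 u(mm) max/min [-18.5  22.6] w [-22.4  20. ]
0.075 1172 u(mm) max/min [-16.5  20.9] w [-20.8  18. ]
0.08 321 u(mm) max/min [10.3 16.4] w [-13.1  10.4]
0.085 339 u(mm) max/min [-12.2  16.4] w [-13.   13.5]
0.09 1726 u(mm) max/min [-11.9   2.2] w [-15.   12.4]
shoulder 2399 [ 0.01016392 -0.01415402  0.07540404]
cap 1793 [ 0.01955399 -0.0027977   0.09100291]
```

The bottle is vertical: its side face stays within 0.5 mm over its height. The cap is at 0.091, so the bottle is on the floor. I ease off and release.

>>> step_arm(deltas=[[-0.03,0,0,0,1],[-0.04,0,0,0,0.49],[-0.04,0,0,0,0.45],[-0.04,0,0,0,0.35],[-0.04,0,0,0,0.2],[-0.04,0,0,0,0],[-0.04,0,0,0,0],[-0.04,0,0,0,0],[-0.04,0,0,0,0],[-0.04,0,0,0,0]])

```text
t: 38.23
eef_pos: [0.4751, -0.0236, 0.0569]
ee_rot: [2.34, 1.571, -2.834]
force: [-0.1, 0.9, -0.2]
width: 0.0862
```

>>> step_arm(deltas=[[-1,0,0,0,0],[-3,0,0,0,0],[-5.5,0,0,0,0],[-8.5,0,0,0,0],[-11.5,0,0,0,0],[-14,0,0,0,0],[-15,0,0,0,0],[-15,0,0,0,0],[-15,0,0,0,0],[-15,0,0,0,0]])

```text
t: 39.07
eef_pos: [0.4744, -0.0237, 0.2058]
ee_rot: [2.13, 1.569, -3.045]
force: [0.5, -0.4, -0.1]
width: 0.0875
```

```bash
python3 chk.py wrist,top,side beaker_mid cup_mid flask_mid jar_mid well_square; python3 - <<'E'
from h import *
print(get_state()["t"],get_state()["force"])
f=wrist();P,ok=cloud(f);m=masks_of('jar_mid','wrist')[0]['mask']&ok
p=P[m]
for a,b in((.068,.08),(.084,.1)):
    k=(p[:,2]>a)&(p[:,2]<b);q=p[k];q=q[abs(q[:,2]-np.median(q[:,2]))<.003];A=np.c_[q[:,:2]-q[:,:2].mean(0),np.ones(len(q))];print(len(q),np.linalg.lstsq(A,q[:,2],rcond=None)[0],cv2.minAreaRect(q[:,:2].astype(np.float32)*1000))
for n in("side","top"):
    f=grab_frame(n);cv2.imwrite(f"pics/f_{n}.png",f['pixels'][:,:,::-1])
cv2.imwrite("pics/f_w.png",wrist()['pixels'][:,:,::-1])
E
```

```text
wrist beaker_mid 0.81 hi 0.058 ctr [ 423.5 -200.5] [61.  42.6] 30.2
wrist cup_mid 0.55 hi 0.1066 ctr [ 419.7 -205.8] [32.9 17.4] 63.8
wrist jar_mid 0.91 hi 0.0915 ctr [473.6 -23.8] [30.5 30.4] 64.7
wrist well_square 0.55 hi 0.0118 ctr [475.3 -21.9] [70.2 69.8] 63.5
top beaker_mid 0.85 hi 0.0605 ctr [ 428.9 -207.9] [58.8 60.1] 86.9
top cup_mid 0.63 hi 0.1092 ctr [ 427.4 -208.8] [32.  31.1] 89.0
top flask_mid 0.95 hi 0.1132 ctr [509.8 401.7] [22.9 24.1] 32.8
top well_square 0.4 hi 0.0147 ctr [ 428.8 -208.7] [87.4 87. ] 40.6
side beaker_mid 0.83 hi 0.0576 ctr [ 427.4 -199.4] [59.5 57.2] 2.3
side cup_mid 0.76 hi 0.1075 ctr [ 427.  -208.4] [32.2 37. ] 6.1
side flask_mid 0.68 hi 0.1114 ctr [507.8 407.1] [23.2 22.4] 47.8
side jar_mid 0.9 hi 0.0912 ctr [474.5 -20. ] [29.3 32.5] 58.0
side well_square 0.69 hi 0.0126 ctr [476.2 -17.2] [71.4 72.5] 63.5
39.9667 [-0.06891587  0.20514392  0.27782216]
1013 [ 0.00467187 -0.00159     0.07447037] ((473.72088623046875, -23.983318328857422), (43.72834777832031, 43.408355712890625), 63.695743560791016)
924 [ 0.01066927 -0.00313143  0.09074818] ((473.40924072265625, -24.104225158691406), (30.55514144897461, 30.877405166625977), 63.1294059753418)
```

View pics/f_side.png

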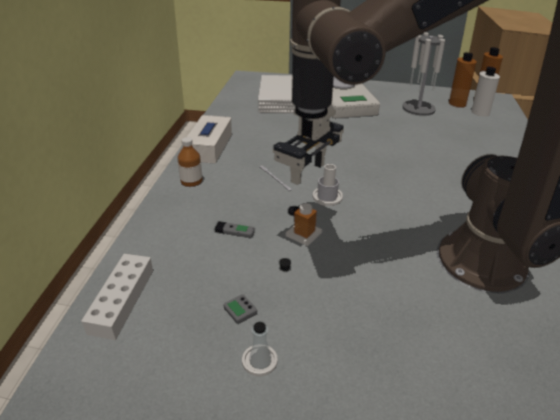

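View pics/f_w.png

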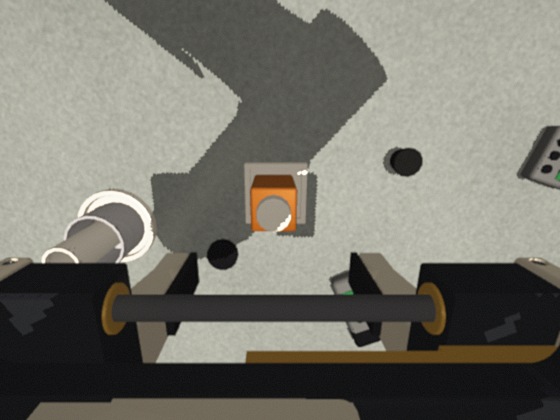

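All four vessels are in place: beaker and cup at (327,185), jar at (305,220) and flask at (260,345) in the side picture. The heights match the sizes given.

```bash
python3 -c "
from h import *
print(get_state()['t'],np.abs(get_state()['qd']).max());print(job_done())"
```

```text
40.2167 0.001156383687108153
the job is handed in; nothing more can be done
None
```

All four vessels are in their wells, and I handed the job in at 40.2 s of the 109 s allowed. The order was beaker in the large well and let go, cup nested in it, flask in the small well, then the square bottle in the square well, turned to match it.

The last pictures show everything upright and standing still. The measured tops fit each vessel resting on its floor:

| Vessel | Measured top (m) | Expected top (m) |
|---|---|---|
| Beaker | 0.058–0.060 | 0.059 |
| Cup | 0.107–0.109 | 0.108 |
| Flask | 0.111–0.113 | 0.1115 |
| Bottle | 0.091 | 0.090 |

- **Centring:** the beaker, flask and bottle stand within about 3 mm of their wells' centres. The bottle's sides are within 1° of its well's.
- **Bottle:** it touched down about 2 mm earlier than planned, probably because it had slipped a little in the grip. I pressed on, so the wrist force reached about 31 N at the end of that move, the highest I read (limit 120 N). I eased off to about 7 N and then a little more before letting go. It is vertical and flat on the floor.
- **Cup:** it also touched down with about 14 N before I backed off and released it.
- **Cameras:** the side camera reads y about 4 mm higher than the top and wrist cameras, which agree with each other, so I went by those two.
- **Top camera:** in the last check it did not pick out the bottle, which was under the gripper. It reported the large well in place of the square one. The wrist and side cameras both confirmed the bottle in the square well.

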